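Lift and slide the bar-handled hatch of the block case

TASK

The reference part in the well under the hatch with the straight bar handle is needed. Lift that hatch up off its recessed seat, slide it along its channels to the middle of the case so that its well is fully open, set it down flat on the middle deck there and let go. Leave the hatch with the round knob shut.

Things in the scene. Friction and masses are not known exactly. Their poses are not given: they have to be found in the camera images.
- case: Grey steel case fixed to the bench, 308 long (its x) x 108 wide (y) x 58 mm high: a well at each end, solid deck between. Origin: centre of its underside, on the bench. Well centres at x = +98 and -98 mm, openings 68 mm square, each with a recessed seat 96 mm square, 24 mm above the bench. End stops 49 mm high, inner faces at x = +146 and -146 mm; side channels along both long sides.
- deck_mid (a point): Middle of the case's deck, on its top face, 32 mm above the bench and 8 mm above the seats; the deck spans x = -50 to +50 mm. Channel walls are 96 mm apart inside; lips over the hatches' edges reach 12 mm in, undersides 54 mm above the bench. So a hatch must be raised over 8 mm to slide, at most 22 mm (15 is right), and cannot come out.
- bar_grip (a point): Centre of the bar handle of the hatch to open: loose aluminium plate 90 (its x, along the case's x) x 88 x 8 mm, 0.3 kg, 4 mm side play, seated in either well. Bar 14 thick (x), 56 long (y), 16 mm high, on two posts over the plate's middle. The point is 46 mm above the plate's underside: 70 mm above the bench when seated, 78 mm when resting on the deck.
- knob_grip (a point): Centre of the round knob (30 mm diameter, on a thin stem) of the other hatch, same plate, lying in the other well; this point is 46 mm above its plate's underside. It stays shut.

How it is judged:
On the way:
1. the bar-handled hatch is lifted out of its recess, still over its well (z of bar_grip in the frame of case above 0.077 m and (x of bar_grip in the frame of case above 0.06 m or x of bar_grip in the frame of case below -0.06 m)), for 0.1 s.
At the end, for the whole second after the job is handed in: The bar-handled hatch lies flat (within about 4.5 degrees) on the middle deck between its channels, at deck height within 4 mm and centred along the case within 18 mm, so that its well is fully open; the round-knobbed hatch is still shut, within 10 mm of where it was (x of bar_grip in the frame of case between -0.018 and 0.018 m and y of bar_grip in the frame of case between -0.008 and 0.008 m and z of bar_grip in the frame of case between 0.074 and 0.082 m and angle between bar_grip's own z axis and vertical below 0.08 rad and distance of knob_grip from where it was at the start of the episode below 0.01 m); the robot touches nothing.
It fails at once if the hatch with the round knob is moved by more than 12 mm (distance of knob_grip from where it was at the start of the episode above 0.012 m).
It also fails if it takes over 37 s, if anything falls off the work surface, if the arm or the gripper's body presses on something with over 40 N, if the wrist force passes 120 N, or if a joint passes its speed limit or range.

ROBOT

A 7-joint arm with a two-finger parallel gripper is mounted at the origin on a cart in front of the work surface, level with it; the furniture and walls round the work are solid. World frame = base frame: x ahead of the robot, y to its left, z up, the work surface at z = 0. Lengths are in m, angles in rad, forces in N, time in s.
With the tool pointing down it reaches from about 0.35 to 0.9 m from the base axis. Payload 8.1 kg.
Tool frame: the origin (TCP) lies where the fingers leave the gripper's body, on its centre line; the fingertips stand 73 mm ahead of it and the grasp point (between the pads) lies 54 mm ahead of it; z points along the fingers, y is the direction in which the jaws open and shut (so a half turn about z gives the same grasp; the last joint's range is limited). The gripper opens to 85 mm and grips with 20 to 120 N. Pads are 22 mm wide; open, the fingers measure 114 mm over their backs; the gripper's body (76 mm by 85 mm) begins 54 mm behind the grasp point. The pads swing forward as they close: fully open they stand 13 mm farther back than shut.
Start: joints at [-1.384, 0.434, 0.025, 1.573, -0.012, 1.134, -0.075], TCP at [0.179, 0.599, 0.304] pointing down, gripper open.
Joint ranges: [-2.62, 2.62], [-0.44, 2.09], [-1.27, 1.32], [0.08, 2.57], [-1.32, 4.46], [0.12, 2], [-2.74, 2.74]. Speed limits (rad/s): [2.22, 2.22, 3.01, 3.01, 3.14, 3.14, 3.14].

INTERFACE

Orientations are given as a unit quaternion [w, x, y, z].
In Python, from plant import robot, optics, job gives the robot as it stands.
- The arm moves only by the tool move_arm, never from a script. Its argument "series" is one flat list of numbers, 7 for each row, row after row: the shift along the tool's x, y, z in units of 25 mm (1.0 is 25 mm), then the turn, a rotation vector about the tool's x, y, z in units of 6 degrees (1.0 is 6 degrees), then the finger opening in mm, from 0 to 85.4. In form: [dx, dy, dz, wx, wy, wz, grip, dx, dy, dz, wx, wy, wz, grip, ...]. A call has 1 to 10 rows; each row shifts and turns the commanded pose from where the row before left it, along the tool's axes as they then stand; what a row does not reach is not made up. A row lasts 1/12 s, in which the tool goes at most 41.7 mm and 7.16 degrees, less where a joint would pass 70% of its speed; a pose out of reach is approached as far as the arm can. A call is refused whole if a number of a shift passes 1 or a number of a turn 1, either way. A call with a gripper value outside its range is refused whole. The fingers move at their own pace and stop on an object; "newtons" is the grip in N (left out, the last holds). Time passes only in rows, so rows that do not move let the fingers close. It gives the time, the measured TCP pose, the force and the opening at its end, in the units of the state.
- robot.observe(): the state, without advancing time (a new reading comes with each control period).
- optics.get_image(name): name is "side" or "top"; returns a dict with "frame" (420x560x3 uint8, red, green, blue), "fx", "fy", "cx", "cy" (pixels), "dist_coeffs" ([k1, k2, p1, p2, k3] as OpenCV has them; the pictures are not rectified), "R" (3x3) and "t" (3): a world point X has camera coordinates R X + t. Camera axes: x right, y down, z forward; pixel columns grow to the right and rows downward; lengths in m; the calibration is good to about 2 mm. A picture is of the moment at which its call begins. There is no depth.
- job.job_done(): hands the job in, once; it reports no verdict.
The state is a dict: "t": time; "joint_positions": joint angles; "joint_vel": joint speeds; "joint_torque": joint torques, N m; "position": TCP position; "ee_rot": TCP orientation; "contact_force": force on the tool from outside, world axes, zero at the start; "ft_torque": the same for the moment, N m; "finger_gap": finger opening in m.
Only numpy, scipy, OpenCV 4.12 (cv2) and the standard library are available. Lean on these libraries where they do the work, as an engineer would, in place of code of your own. Each camera call takes 0.05 s, during which the arm holds its last target. There are 200 camera calls.

## Working session

There is one attempt and no reset: what is moved stays moved. The work goes in short steps, Python scripts to look and compute and a tool call to move; the robot and the scene stay as the last step left them, time stands still between calls to the robot, and variables do not carry over. Pictures are saved under pics/ and viewed, about 8 in all and at most 12, crops included, and the job is handed in when it is done.

Besides the shell and the picture viewer there is one more tool, called after "Emit:" by a JSON object that holds its "method" and its "body", one argument or row to a line. move_arm: Moves the arm, as the interface text tells. Its arguments: {"type":"object","properties":{"series":{"type":"array"},"newtons":{"type":"number"}},"required":["series"]}

```bash
mkdir -p pics
python3 - <<'E'
from plant import robot, optics
import cv2,json
s=robot.observe();print({k:s[k] for k in("t","position","ee_rot","finger_gap")})
for n in("top","side"):
    d=optics.get_image(n);cv2.imwrite(f"pics/{n}0.png",d["frame"][:,:,::-1])
    print(n,{k:d[k] for k in d if k!="frame"})
E
```

```text
{'t': 0.0, 'position': array([0.17853973, 0.59854217, 0.30312559]), 'ee_rot': array([-4.10432030e-05,  1.44440097e-01,  9.89513226e-01, -7.94692091e-04]), 'finger_gap': 0.08535941219104065}
top {'fx': 387.20840914251744, 'fy': 387.20840914251744, 'cx': 276.54761851957863, 'cy': 209.2047878685076, 'dist_coeffs': array([-0.09410131,  0.        ,  0.        ,  0.        ,  0.        ]), 'R': array([[ 0.01483451, -0.99983444,  0.01053706],
       [-0.98627086, -0.01636503, -0.16432278],
       [ 0.16446802, -0.00795474, -0.98635034]]), 't': array([0.22313104, 0.54921567, 0.83459524])}
side {'fx': 529.7355687366396, 'fy': 529.7355687366396, 'cx': 277.7891319101395, 'cy': 200.4699022817192, 'dist_coeffs': array([-0.18074887,  0.        ,  0.        ,  0.        ,  0.        ]), 'R': array([[ 0.97600774, -0.21757742, -0.00830386],
       [-0.12912331, -0.54767079, -0.82667036],
       [ 0.17531702,  0.80790889, -0.56262525]]), 't': array([-0.46963309,  0.27680774,  0.59546781])}
```

View pics/top0.png

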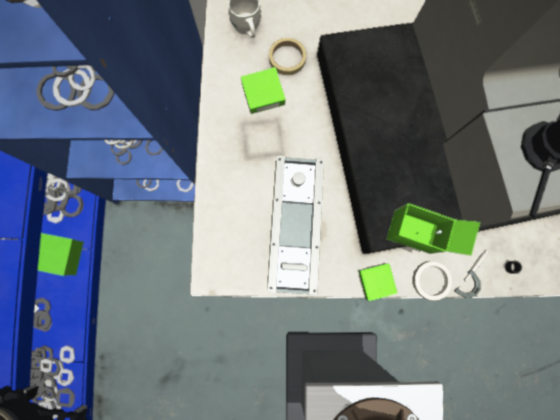

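View pics/side0.png

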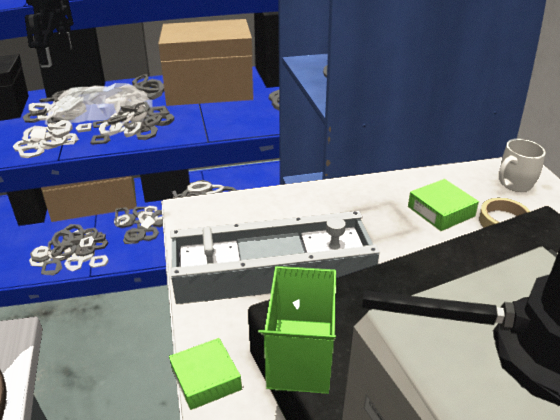

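The top view shows the case with its long axis nearly along world x. The knob is at about (298,180), on the far side, and the bar at about (294,267), near the robot. The side view agrees: the bar is at (208,240) and the knob at (336,230).

```bash
cat > h.py <<'E'
import numpy as np,cv2
def ray(d,p):
    K=np.array([[d["fx"],0,d["cx"]],[0,d["fy"],d["cy"]],[0,0,1]])
    u=cv2.undistortPoints(np.array([[p]],float),K,d["dist_coeffs"])[0,0]
    return -d["R"].T@d["t"], d["R"].T@np.array([u[0],u[1],1])
def onz(d,p,z):
    c,v=ray(d,p); return c+v*(z-c[2])/v[2]
def cross(d1,p1,d2,p2):
    c1,v1=ray(d1,p1);c2,v2=ray(d2,p2)
    s=np.linalg.lstsq(np.c_[v1,-v2],c2-c1,rcond=None)[0]
    a,b=c1+s[0]*v1,c2+s[1]*v2; return (a+b)/2,np.linalg.norm(a-b)
E
python3 - <<'E'
from h import *
from plant import optics
T=optics.get_image("top");S=optics.get_image("side")
a=cv2.resize(T["frame"][145:305,255:335],None,fx=5,fy=5,interpolation=cv2.INTER_CUBIC)[:,:,::-1]
a=cv2.rotate(a,cv2.ROTATE_90_CLOCKWISE)
cv2.imwrite("pics/t1.png",a[:, :])
cv2.imwrite("pics/s1.png",cv2.resize(S["frame"][200:305,165:385],None,fx=3.6,fy=3.6,interpolation=cv2.INTER_CUBIC)[:,:,::-1])
for p in[(276,157),(324,158),(319,292),(268,291)]: print(p,onz(T,p,.058).round(4))
print(onz(T,(294,267),.078),onz(T,(298,180),.08))
E
```

```text
(276, 157) [0.6645 0.2349 0.058 ]
(324, 158) [0.6642 0.1247 0.058 ]
(319, 292) [0.3627 0.137  0.058 ]
(268, 291) [0.3634 0.2477 0.058 ]
[0.4156013  0.19290335 0.078     ] [0.60580249 0.18564711 0.08      ]
```

View pics/t1.png

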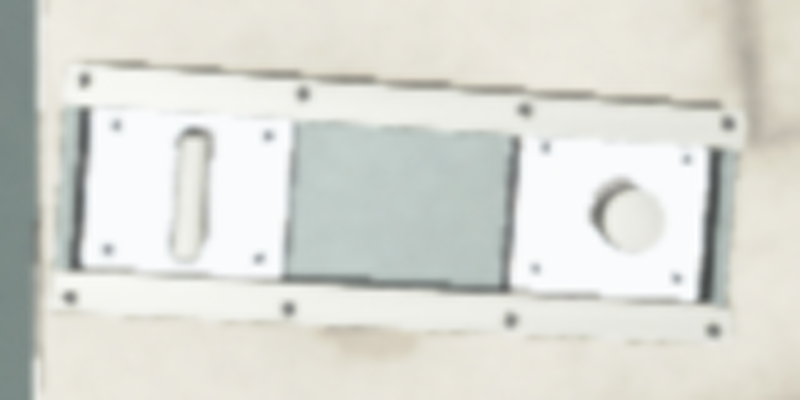

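View pics/s1.png

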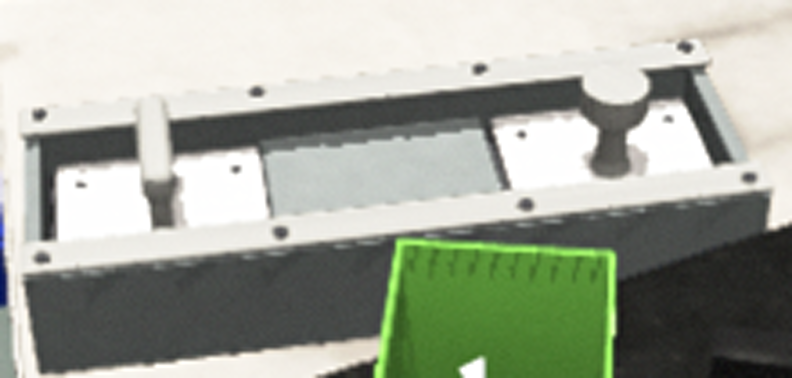

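The crops show 8 lip screws in the top view, with the bar's top face centred near (191,195) and the hatches seated. I'll use the screws for the case pose.

Run:
```python
from h import *
from plant import optics,robot
T=optics.get_image("top");S=optics.get_image("side")
P=lambda X,Y:(255+(Y+.5)/5-.5,145+(799.5-X)/5-.5)
Q=lambda X,Y:(165+(X+.5)/3.6-.5,200+(Y+.5)/3.6-.5)
L=[onz(T,P(*p),.058) for p in[(84,79),(303,93),(526,109),(728,123)]]
R=[onz(T,P(*p),.058) for p in[(69,297),(288,308),(511,320),(713,330)]]
A=np.array(L+R);c=A.mean(0);
f=lambda B:np.degrees(np.arctan2(*(B[-1]-B[0])[[1,0]]))
print("top centre",c,"yaw",f(L),f(R),"width",np.linalg.norm(L[0]-R[0]),"len",np.linalg.norm(L[0]-L[-1]))
Bs=[onz(S,Q(*p),.058) for p in[(39,115),(257,92),(479,69),(684,47),(41,258),(280,232),(526,205),(749,177)]]
print("side centre",np.mean(Bs,0),f(Bs[:4]),f(Bs[4:]))
b=onz(T,P(191,195),.078);k=onz(T,P(630,218),.078)
print("bar top",b,"knob",k,np.linalg.norm(k-b),f([b,k]))
print("side bar",onz(S,Q(155,138),.078), cross(T,P(191,195),S,Q(155,138)), cross(T,P(630,218),S,Q(615,85)))
s=robot.observe();print(s["position"],s["ee_rot"])
```

```text
top centre [0.51318099 0.18775662 0.058     ] yaw -2.9868082193397965 -3.015220297506193 width 0.0948763168385036 len 0.2899112903978023
side centre [0.51365661 0.18646857 0.058     ] -3.0999520030815773 -3.1409763316259935
bar top [0.41728586 0.19377268 0.078     ] knob [0.60994433 0.18509406 0.078     ] 0.19285384381302437 -2.5792379278162016
side bar [0.41804147 0.18828024 0.078     ] (array([0.41782329, 0.19353822, 0.0739132 ]), np.float64(0.0009162834215527157)) (array([0.61224762, 0.18462938, 0.07425378]), np.float64(0.0026772456313643267))
[0.17860466 0.59880406 0.3036364 ] [-9.39551537e-06  1.44450319e-01  9.89512017e-01 -2.71451373e-04]
```

```bash
cat >> h.py <<'E'
from scipy.spatial.transform import Rotation as Ro
def R_of(q): return Ro.from_quat([q[1],q[2],q[3],q[0]])
def plan(s,tgt,yaw,n):
    """straight line to tgt, tool down, tool y at yaw (deg); rows in move units"""
    y=np.radians(yaw);c,sn=np.cos(y),np.sin(y)
    Rt=Ro.from_matrix(np.array([[-sn,c,0],[c,sn,0],[0,0,-1]]).T)
    R=R_of(s["ee_rot"]);w=(R.inv()*Rt).as_rotvec();step=Ro.from_rotvec(w/n)
    d=(np.array(tgt)-s["position"])/n
    for i in range(n):
        print(np.r_[R.inv().apply(d)/.025,np.degrees(w/n)/6].round(2).tolist()); R=R*step
E
python3 - <<'E'
from h import *
from plant import robot
plan(robot.observe(),[.417,.193,.22],-3.05,20)
E
```

```text
[-0.69, -0.64, 0.17, -0.0, 0.0, 0.64]
[-0.73, -0.59, 0.17, -0.0, 0.0, 0.64]
[-0.77, -0.54, 0.17, -0.0, 0.0, 0.64]
[-0.8, -0.49, 0.17, -0.0, 0.0, 0.64]
[-0.83, -0.44, 0.17, -0.0, 0.0, 0.64]
[-0.86, -0.38, 0.17, -0.0, 0.0, 0.64]
[-0.88, -0.32, 0.17, -0.0, 0.0, 0.64]
[-0.9, -0.26, 0.17, -0.0, 0.0, 0.64]
[-0.92, -0.2, 0.17, -0.0, 0.0, 0.64]
[-0.93, -0.14, 0.17, -0.0, 0.0, 0.64]
[-0.94, -0.08, 0.17, -0.0, 0.0, 0.64]
[-0.94, -0.01, 0.17, -0.0, 0.0, 0.64]
[-0.94, 0.05, 0.17, -0.0, 0.0, 0.64]
[-0.93, 0.11, 0.17, -0.0, 0.0, 0.64]
[-0.93, 0.17, 0.17, -0.0, 0.0, 0.64]
[-0.91, 0.23, 0.17, -0.0, 0.0, 0.64]
[-0.89, 0.29, 0.17, -0.0, 0.0, 0.64]
[-0.87, 0.35, 0.17, -0.0, 0.0, 0.64]
[-0.85, 0.41, 0.17, -0.0, 0.0, 0.64]
[-0.82, 0.47, 0.17, -0.0, 0.0, 0.64]
```

Emit:
{"method": "move_arm", "body": {
  "series": [-0.69,-0.64,0.1,0,0,0.64,60,-0.73,-0.59,0.1,0,0,0.64,60,-0.77,-0.54,0.1,0,0,0.64,60,-0.8,-0.49,0.1,0,0,0.64,60,-0.83,-0.44,0.1,0,0,0.64,60,-0.86,-0.38,0.1,0,0,0.64,60,-0.88,-0.32,0.1,0,0,0.64,60,-0.9,-0.26,0.1,0,0,0.64,60,-0.92,-0.2,0.1,0,0,0.64,60,-0.93,-0.14,0.1,0,0,0.64,60],
  "newtons": 60
}}

```text
t: 1.13
position: [0.2979, 0.3954, 0.2789]
ee_rot: [-0.0, 0.463, 0.886, 0.0]
contact_force: [-0.5, 0.4, 0.3]
finger_gap: 0.0604
```

Emit:
{"method": "move_arm", "body": {
  "series": [-0.94,-0.08,0.2,0,0,0.64,60,-0.94,-0.01,0.2,0,0,0.64,60,-0.94,0.05,0.2,0,0,0.64,60,-0.93,0.11,0.2,0,0,0.64,60,-0.93,0.17,0.2,0,0,0.64,60,-0.91,0.23,0.2,0,0,0.64,60,-0.89,0.29,0.2,0,0,0.64,60,-0.87,0.35,0.2,0,0,0.64,60,-0.85,0.41,0.2,0,0,0.64,60,-0.82,0.47,0.2,0,0,0.64,60]
}}

```text
t: 1.97
position: [0.4161, 0.1916, 0.2287]
ee_rot: [0.0, 0.729, 0.684, 0.0]
contact_force: [0.2, 0.6, 0.1]
finger_gap: 0.0597
```

Emit:
{"method": "move_arm", "body": {
  "series": [0,0,0,0,0,0,60,0,0,0,0,0,0,60,0,0,0,0,0,0,60]
}}

```text
t: 2.22
position: [0.4155, 0.1933, 0.2289]
ee_rot: [-0.0, 0.728, 0.686, 0.0]
contact_force: [0.5, 0.1, -0.6]
finger_gap: 0.0599
```

Run:
```python
from h import *
from plant import robot
s=robot.observe();print(s["t"],s["position"],s["ee_rot"],s["finger_gap"])
plan(s,[.417,.193,.124],-3.05,6)
```

```text
2.2167 [0.41546079 0.19334121 0.22890128] [-1.70811284e-04  7.27664702e-01  6.85932980e-01  3.84447468e-06] 0.059893022047217005
[-0.0, 0.01, 0.7, -0.0, -0.0, -0.01]
[-0.0, 0.01, 0.7, -0.0, -0.0, -0.01]
[-0.0, 0.01, 0.7, -0.0, -0.0, -0.01]
[-0.0, 0.01, 0.7, -0.0, -0.0, -0.01]
[-0.0, 0.01, 0.7, -0.0, -0.0, -0.01]
[-0.0, 0.01, 0.7, -0.0, -0.0, -0.01]
```

Emit:
{"method": "move_arm", "body": {
  "series": [0,0.06,0.7,0,0,0,60,0,0,0.7,0,0,0,60,0,0,0.7,0,0,0,60,0,0,0.7,0,0,0,60,0,0,0.7,0,0,0,60,0,0,0.7,0,0,0,60,0,0,0,0,0,0,60,0,0,0,0,0,0,60]
}}

```text
t: 2.88
position: [0.4165, 0.1936, 0.1237]
ee_rot: [-0.0, 0.727, 0.686, -0.001]
contact_force: [-0.1, 0.5, -0.0]
finger_gap: 0.0601
```

Emit:
{"method": "move_arm", "body": {
  "series": [0,0,0,0,0,0,30,0,0,0,0,0,0,20,0,0,0,0,0,0,15,0,0,0,0,0,0,8,0,0,0,0,0,0,8,0,0,0,0,0,0,8,0,0,0,0,0,0,8],
  "newtons": 60
}}

```text
t: 3.47
position: [0.4175, 0.1933, 0.1248]
ee_rot: [-0.0, 0.728, 0.686, 0.001]
contact_force: [-1.4, 0.2, 8.8]
finger_gap: 0.0132
```

Run:
```python
from plant import robot,optics
import cv2
s=robot.observe();print(s["t"],s["position"],s["finger_gap"],s["contact_force"],s["ft_torque"])
S=optics.get_image("side")
cv2.imwrite("pics/s2.png",cv2.resize(S["frame"][150:305,150:385],None,fx=3.2,fy=3.2)[:,:,::-1])
```

```text
3.4667 [0.41745479 0.19333669 0.12484055] 0.013210150527961432 [-1.42471254  0.16025709  8.83313485] [-0.00267846  0.39045674 -0.00413333]
```

View pics/s2.png

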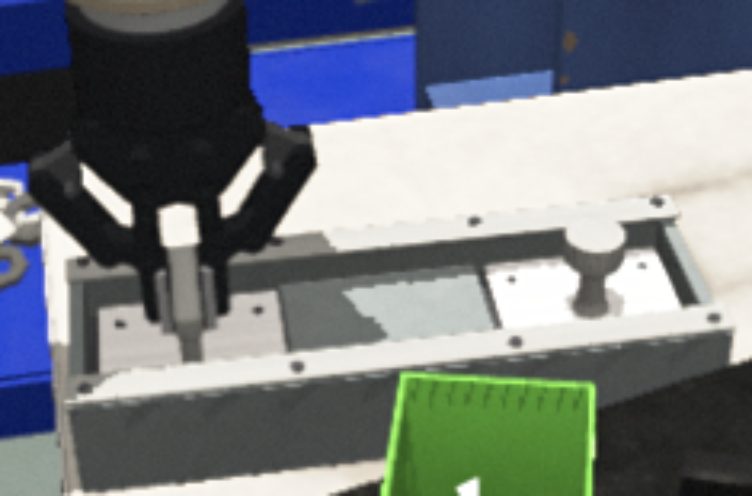

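The bar at about (185,270) sits squarely between the pads, and the gap reads 13.2 mm. Now I'll lift 15 mm.

Emit:
{"method": "move_arm", "body": {
  "series": [0,0,-0.1,0,0,0,8,0,0,-0.1,0,0,0,8,0,0,-0.1,0,0,0,8,0,0,-0.1,0,0,0,8,0,0,-0.1,0,0,0,8,0,0,-0.1,0,0,0,8,0,0,0,0,0,0,8,0,0,0,0,0,0,8,0,0,0,0,0,0,8]
}}

```text
t: 4.27
position: [0.417, 0.1929, 0.1388]
ee_rot: [-0.0, 0.728, 0.686, -0.0]
contact_force: [0.1, -0.2, -3.5]
finger_gap: 0.013
```

Run:
```python
from h import *
from plant import robot,optics
s=robot.observe();print(s["t"],s["position"],s["finger_gap"],s["contact_force"],s["ft_torque"])
S=optics.get_image("side")
cv2.imwrite("pics/s3.png",cv2.resize(S["frame"][150:305,150:385],None,fx=3.2,fy=3.2)[:,:,::-1])
a=np.radians(-3.05);p=s["position"];r=p[:2]-[.5134,.187];print("case xy",r@[np.cos(a),np.sin(a)],r@[-np.sin(a),np.cos(a)])
plan(s,[.5134,.187,p[2]],-3.05,10)
```

```text
4.2667 [0.41704321 0.19293518 0.13884537] 0.013046159947650605 [ 0.12232065 -0.23303209 -3.51013999] [ 0.04240531 -0.01297797 -0.01008856]
case xy -0.09653609934905978 0.0007998795229511059
[-0.0, 0.39, -0.0, -0.0, 0.0, -0.01]
[-0.0, 0.39, -0.0, -0.0, 0.0, -0.01]
[-0.0, 0.39, -0.0, -0.0, 0.0, -0.01]
[-0.0, 0.39, -0.0, -0.0, 0.0, -0.01]
[-0.0, 0.39, -0.0, -0.0, 0.0, -0.01]
[-0.0, 0.39, -0.0, -0.0, 0.0, -0.01]
[-0.0, 0.39, -0.0, -0.0, 0.0, -0.01]
[-0.0, 0.39, -0.0, -0.0, 0.0, -0.01]
[-0.0, 0.39, -0.0, -0.0, 0.0, -0.01]
[-0.0, 0.39, -0.0, -0.0, 0.0, -0.01]
```

View pics/s3.png

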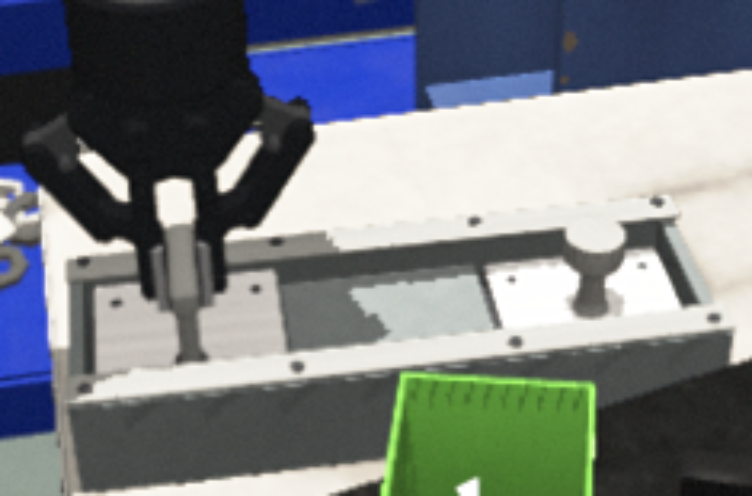

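The plate has risen evenly: its front edge moved up and the weight reads 3.5 N. Now I'll slide it along case +x.

Emit:
{"method": "move_arm", "body": {
  "series": [0,0.2,0,0,0,0,8,0,0.2,0,0,0,0,8,0,0.2,0,0,0,0,8,0,0.2,0,0,0,0,8,0,0.2,0,0,0,0,8,0,0.2,0,0,0,0,8,0,0.2,0,0,0,0,8,0,0.2,0,0,0,0,8,0,0.2,0,0,0,0,8,0,0.2,0,0,0,0,8]
}}

```text
t: 5.15
position: [0.4675, 0.1899, 0.1389]
ee_rot: [-0.0, 0.728, 0.686, 0.0]
contact_force: [0.1, 1.1, -3.8]
finger_gap: 0.013
```

Emit:
{"method": "move_arm", "body": {
  "series": [0,0.2,0,0,0,0,8,0,0.2,0,0,0,0,8,0,0.2,0,0,0,0,8,0,0.2,0,0,0,0,8,0,0.2,0,0,0,0,8,0,0.2,0,0,0,0,8,0,0.2,0,0,0,0,8,0,0.2,0,0,0,0,8,0,0.2,0,0,0,0,8,0,0,0,0,0,0,8]
}}

```text
t: 5.98
position: [0.5132, 0.1871, 0.139]
ee_rot: [0.0, 0.728, 0.686, 0.0]
contact_force: [0.3, 0.1, -3.1]
finger_gap: 0.0133
```

Run:
```python
from h import *
from plant import robot,optics
s=robot.observe();print(s["t"],s["position"],s["finger_gap"],s["contact_force"],s["ft_torque"])
S=optics.get_image("side")
cv2.imwrite("pics/s4.png",cv2.resize(S["frame"][150:305,150:385],None,fx=3.2,fy=3.2)[:,:,::-1])
a=np.radians(-3.05);p=s["position"];r=p[:2]-[.5134,.187];print("case xy",r@[np.cos(a),np.sin(a)],r@[-np.sin(a),np.cos(a)])
```

```text
5.9833 [0.51318395 0.18714282 0.13900728] 0.01325480450344024 [ 0.25887052  0.13661055 -3.05145516] [-0.01198644 -0.06311534 -0.00136186]
case xy -0.0002233466841459718 0.00013111746613762192
```

View pics/s4.png

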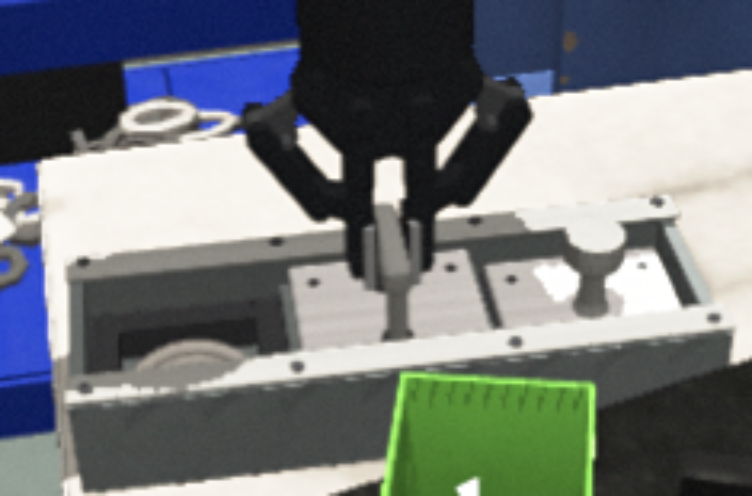

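The well at about (200,350) is open and the hatch is over the deck, clear of the knob hatch. I'll lower about 7 mm.

Emit:
{"method": "move_arm", "body": {
  "series": [0,0,0.06,0,0,0,8,0,0,0.06,0,0,0,8,0,0,0.06,0,0,0,8,0,0,0.06,0,0,0,8,0,0,0.03,0,0,0,8,0,0,0,0,0,0,8,0,0,0,0,0,0,8]
}}

```text
t: 6.62
position: [0.5117, 0.1873, 0.1329]
ee_rot: [-0.0, 0.728, 0.686, 0.0]
contact_force: [-4.2, -0.3, 9.2]
finger_gap: 0.0133
```

The force reads +9 N, so the hatch is resting on the deck. I'll open and retreat straight up.

Emit:
{"method": "move_arm", "body": {
  "series": [0,0,-0.02,0,0,0,8,0,0,0,0,0,0,20,0,0,0,0,0,0,30,0,0,0,0,0,0,40,0,0,0,0,0,0,40,0,0,0,0,0,0,40]
}}

```text
t: 7.12
position: [0.512, 0.1873, 0.1327]
ee_rot: [0.0, 0.728, 0.686, 0.0]
contact_force: [0.6, 0.3, 0.7]
finger_gap: 0.0398
```

Emit:
{"method": "move_arm", "body": {
  "series": [0,0,-0.2,0,0,0,40,0,0,-0.5,0,0,0,40,0,0,-0.8,0,0,0,40,0,0,-0.8,0,0,0,40,0,0,-0.8,0,0,0,40,0,0,-0.8,0,0,0,40,0,0,-0.8,0,0,0,40,0,0,-0.5,0,0,0,40,0,0,0,0,0,0,40,0,0,0,0,0,0,40]
}}

```text
t: 7.95
position: [0.5122, 0.1874, 0.2633]
ee_rot: [0.0, 0.728, 0.686, 0.001]
contact_force: [-1.5, -0.5, -1.3]
finger_gap: 0.0399
```

Run:
```python
from h import *
from plant import robot,optics
s=robot.observe();print(s["t"],s["position"],s["finger_gap"],s["contact_force"])
S=optics.get_image("side")
cv2.imwrite("pics/s5.png",cv2.resize(S["frame"][200:305,165:385],None,fx=3.6,fy=3.6,interpolation=cv2.INTER_CUBIC)[:,:,::-1])
```

```text
7.95 [0.51215902 0.1874374  0.26332324] 0.039944756063212114 [-1.45297039 -0.45799226 -1.29034842]
```

View pics/s5.png

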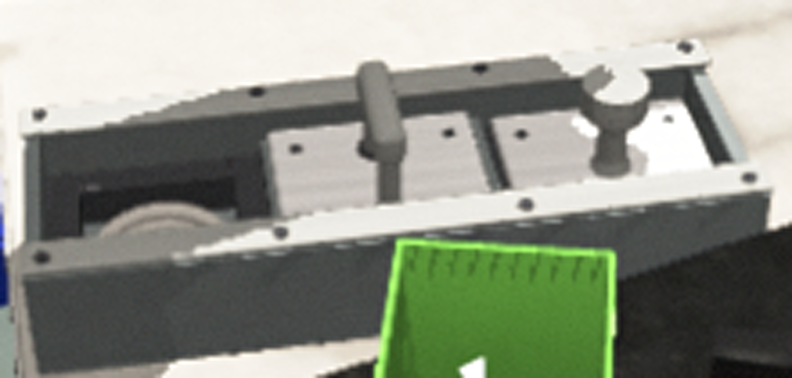

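The hatch is flat on the deck with the bar's top centred near (379,103), the well is open, and the knob is at the same pixels as before. One numeric check, then I'll hand in.

Run:
```python
from h import *
from plant import optics,job
S=optics.get_image("side")
Q=lambda X,Y:(165+(X+.5)/3.6-.5,200+(Y+.5)/3.6-.5)
a=np.radians(-3.05)
for p in[(379,103)]:
    r=onz(S,Q(*p),.086)[:2]-[.5134,.187];print(r@[np.cos(a),np.sin(a)],r@[-np.sin(a),np.cos(a)])
print(job.job_done())
```

```text
-0.0028396842886984066 -0.006778776872769324
the job is handed in; nothing more can be done
None
```

I lifted the bar-handled hatch about 15 mm off its seat and slid it about 97 mm along the channels. I then set it down on the middle deck, let go, and raised the gripper about 130 mm clear. I handed the job in at about 8 s of the 37 s; it returned no verdict.

- **Set-down and position along the case:** The hatch met the deck with about +9 N, at a tool height about 8 mm above where I gripped it on the seat. The last side picture shows it flat, its well open, and the round-knobbed hatch unmoved to the eye. It puts the bar at x = -3 mm in the case frame, and the tool pose at release gives about -1 mm (limit 18 mm).
- **Checks that disagreed:** Across the case, the last picture gives y = -7 mm, close to the 8 mm limit. The tool pose at release gives about 0 mm. Before the move, the same hand-picked side-view point gave a y 5 mm lower than the top view did. The plate has only 4 mm of side play, so I trust the tool pose. I did not check again from the top camera.

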